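# Lock the revolving jar stand, unscrew the cap and hold it above the jar

## Task

The jar with the big yellow ribbed cap is clamped in a stand that spins: first push the red-headed lock pin fully home through the holes of both ears so that the jar is braced. Then unscrew the cap (counterclockwise) until its thread lets go, lift it straight up and finish while holding it upright in the gripper, two to three centimetres above the jar's mouth, centred over it, with the pin still in; do not put it down or let go. Leave the bottles, bowls, spare cap and spatula where they are.

Things in the scene. Friction and masses are not known exactly. Their poses are not given: they have to be found in the camera images.
- stand: the revolving jar stand's fixed dark steel foot, screwed to the table: disc 144 mm across and 22 mm high, with an ear reaching out along its own +y. Origin on the turning axis at table height, z up. It stands turned by up to 0.5 rad. The jar is clamped for good in the holder that turns on it.
- holder (a joint): turn of the aluminium holder with the jar on the foot, rad: 0 at its stop (start, the two ears' holes in line), grows counterclockwise seen from above. It turns very easily (0.03 N m) counterclockwise, much more easily than the cap, unless the pin locks it.
- lock_hole (a point): centre of the upper hole's mouth, on the top face of the holder's ear, 36 mm above the table, 120 mm from the turning axis. Both ears are 44 mm square; holes 13 mm across: upper ear 24 to 36 mm above the table, foot's ear 0 to 22 mm, open down to the table.
- foot_hole (a point): centre of the mouth of the hole in the foot's ear, 22 mm above the table, right below the upper hole when the holder is at 0.
- pin: the loose lock pin, 60 g: steel shank 10 mm across and 34 mm long with a tapered tip, then a round red head 18 mm across and 30 mm tall. Origin at the tip of the shank, z up the pin: the head runs from 34 to 64 mm along z. It starts upright in the pin rest. Fully home in the stand the head rests on the upper ear, tip 2 mm above the table.
- pin_rest: fixed dark wooden block 64 x 64 x 40 mm with a hole 14 mm across in its top where the pin starts, head resting on the block's top (40 mm above the table). Origin under its centre.
- jar_mouth (a point): point on the jar's axis at the top of the white sealing ring when relaxed, 141 mm above the table; turns with the jar, z up. Amber jar body 72 mm across, shoulder up to 103 mm above the table, then a neck 39 mm across (49 mm over its threads).
- cap: the jar's yellow ribbed screw cap, round, 56 mm across, 26 mm tall, 40 g; origin at the centre of its lower rim, z up, red mark on top along its x. Screwed tight, rim 116 mm and top 142 mm above the table, 13 mm free below the rim down to the shoulder. Quick thread: 50 to 60 degrees counterclockwise from above frees it, at 84 to 95 lugs meet a stop, so about 70 is right; then it lifts straight off.
- seal (a joint): rise of the white sprung ring under the cap, m: 0 with the cap tight, 0.003 relaxed. It pushes the cap up with 12 N when tight, so turning takes about 0.2 to 0.5 N m; the cap rises 1.5 mm as it unscrews, then pops up a little more.
- oil_bottle: bystander: amber bottle with yellow cap, 52 mm across, 150 mm tall, loose; origin under its centre; it and the pin rest may change places
- dark_bottle: bystander: black bottle with a yellow screw top, 60 mm across, 130 mm tall, loose; not the one to open; origin under its centre
- cup_a: bystander: white bowl 72 mm across, 34 mm tall, loose; origin under its centre
- cup_b: bystander: blue bowl 72 mm across, 34 mm tall, loose, on the robot's side of the jar stand; origin under its centre
- small_cap: bystander: spare small yellow cap, 30 mm across, 16 mm tall, lying loose on the far side; not the jar's; origin under its centre
- spatula: bystander: green spatula about 280 mm long lying on the table at the left; origin at its underside
Mind the look-alikes: they are no part of the job. What is shaped like the cap but pink or purple is not meant.

How it is judged:
On the way, in this order (a step that is already met when the one before it is completed fails the run):
1. the lock pin is fully home through both ears of the stand (horizontal distance between pin and foot_hole below 0.005 m and z of pin in the frame of stand below 0.006 m and angle between pin's own z axis and vertical below 0.12 rad and value of joint holder below 0.1 rad), for 0.2 s.
2. the cap is turned out of its thread on the jar, the jar staying put (angle between the x axis of cap and the x axis of jar_mouth, either way round above 0.95 rad and z of cap in the frame of jar_mouth below -0.012 m and value of joint holder below 0.1 rad), for 0.04 s.
At the end, for the whole second after the job is handed in: Fingers hold the cap (over 2 N), still, upright (0.2 rad), its rim 8 to 50 mm above the relaxed seal and within 20 mm of the jar axis, clear of jar and stand; pin still home (tip under 6 mm up, within 5 mm of the hole centre, tilt under 0.12 rad), holder within 0.1 rad of its stop (all of step 1 and z of cap in the frame of jar_mouth between 0.008 and 0.05 m and horizontal distance between cap and jar_mouth below 0.02 m and angle between cap's own z axis and vertical below 0.2 rad and linear speed of cap below 0.03 m/s and contact force between the fingers and cap above 2 N and contact force between cap and stand below 0.1 N); the arm keeps its last pose, push and grip.
It fails at once if a bottle, bowl, the spare cap or the spatula is moved more than 40 mm (distance of any of oil_bottle, dark_bottle, cup_a, cup_b, small_cap, spatula from where it was at the start of the episode above 0.04 m).
It also fails if it takes over 58 s, if anything falls off the work surface, if the arm or the gripper's body presses on something with over 40 N, if the wrist force passes 120 N, or if a joint passes its speed limit or range.

## Robot

A 7-joint arm with a two-finger parallel gripper is mounted at the origin on the work surface. World frame = base frame: x ahead of the robot, y to its left, z up, the work surface at z = 0. Lengths are in m, angles in rad, forces in N, time in s.
With the tool pointing down it reaches from about 0.425 to 0.95 m from the base axis. Payload 4.7 kg.
Tool frame: the origin (TCP) lies midway between the tips of the shut fingers; the grasp point (between the pads) lies 19 mm behind it; z points along the fingers, y is the line along which they close (so a half turn about z gives the same grasp; the last joint's range is limited). The gripper opens to 87 mm and grips with 3 to 60 N. Pads are 19 mm wide; open, the fingers measure 117 mm over their backs; the gripper's body (75 mm by 190 mm) begins 51 mm behind the grasp point.
Start: joints at [1.081, 0.469, -0.049, 1.532, 0.024, 1.141, -0.082], TCP at [0.3, -0.605, 0.223] pointing down, gripper open.
Joint ranges: [-2.59, 2.59], [-0.33, 1.99], [-1.39, 1.29], [0.1, 2.45], [-1.04, 4.18], [0.21, 1.99], [-2.66, 2.66]. Speed limits (rad/s): [2.57, 2.57, 3.14, 3.14, 3.14, 3.14, 3.14].

## Interface

Orientations are given as a 3x3 rotation matrix whose columns are the frame's x, y, z axes.
In Python, from bench import bot gives the robot as it stands.
- The arm moves only by the tool step_arm, never from a script. Its argument "plan" is one flat list of numbers, 6 for each row, row after row: the shift along the world's x, y, z in m, then the turn, a rotation vector about the world's x, y, z in rad. A call has 1 to 12 rows; each row is the pose to reach, as a shift and turn from the pose commanded when the call began; what a row does not reach only later rows make up. A row lasts 1/8 s, in which the tool goes at most 62.5 mm and 10.7 degrees, less where a joint would pass 70% of its speed; a pose out of reach is approached as far as the arm can. A call with a gripper value outside its range is refused whole. "claw" is the gripper command: -1 is fully open, 1 is shut, values between are in proportion, set as the call begins (left out, the last holds). The fingers move at their own pace and stop on an object; "grip_force" is the grip in N (left out, the last holds). Time passes only in rows, so rows that repeat a pose let the fingers close. It gives the time, the measured TCP pose, the force, the opening and the grip force at its end, in the units of the state.
- bot.sense(): the state, without advancing time (a new reading comes with each control period).
- bot.snapshot(name): name is "scene" or "top" or "wrist"; returns a dict with "color" (384x512x3 uint8, red, green, blue), "fx", "fy", "cx", "cy" (pixels), "D" ([k1, k2, p1, p2, k3] as OpenCV has them; the pictures are not rectified), "rvec" (rotation vector, rad) and "tvec" (3), from world to camera coordinates, as OpenCV has them. Camera axes: x right, y down, z forward; pixel columns grow to the right and rows downward; lengths in m; the calibration is good to about 2 mm. A picture is of the moment at which its call begins. There is no depth.
- bot.sign_off(): hands the job in; it is judged then, once.
The state is a dict: "time_s": time; "joint_pos": joint angles; "qvel": joint speeds; "tau": joint torques, N m; "position": TCP position; "tcp_rot": TCP orientation; "ft_force": force on the tool from outside, world axes, zero at the start; "torque": the same for the moment, N m; "opening": opening from 0.0 (shut) to 1.0 (fully open); "finger_force": force on a finger pad.
Only numpy, scipy, OpenCV 4.12 (cv2) and the standard library are available. Lean on these libraries where they do the work, as an engineer would, in place of code of your own. Each camera call takes 0.05 s, during which the arm holds its last target. There are 200 camera calls.

## Working session

There is one attempt and no reset: what is moved stays moved. The work goes in short steps, Python scripts to look and compute and a tool call to move; the robot and the scene stay as the last step left them, time stands still between calls to the robot, and variables do not carry over. Pictures are saved under pics/ and viewed, at most 10 in all, crops included, and the job is handed in when it is done.

Besides the shell and the picture viewer there is one more tool, called after "Call:" in YAML: its name, and indented under it one key for each argument. step_arm: Moves the arm, as the interface text tells. Its arguments: {"type":"object","properties":{"plan":{"type":"array"},"claw":{"type":"number"},"grip_force":{"type":"number"}},"required":["plan"]}

```bash
mkdir -p pics; ls
python3 - <<'E'
from bench import bot
import cv2,pickle,numpy as np
s={n:bot.snapshot(n) for n in("scene","top")}
pickle.dump(s,open("s0.pkl","wb"))
for n in s: cv2.imwrite(f"pics/{n}0.png",cv2.resize(s[n]["color"][:,:,::-1],(800,600)))
for n in s: print(n,s[n]["tvec"],s[n]["rvec"],s[n]["fx"],s[n]["D"])
E
```

```text
pics
scene [-0.54853    -0.10127448  1.34766635] [ 2.38856506  0.69092686 -0.23522047] 409.35477322521655 [-0.04979998  0.          0.          0.          0.        ]
top [0.14464389 0.5660629  1.41462426] [ 2.15701392 -2.22168949  0.04354452] 402.3310016577092 [-0.14280128  0.          0.          0.          0.        ]
```

View pics/top0.png

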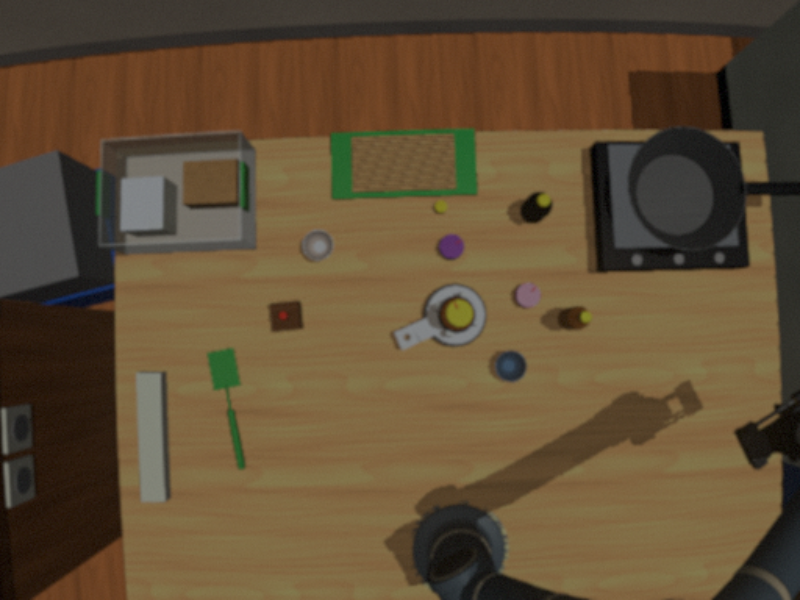

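View pics/scene0.png

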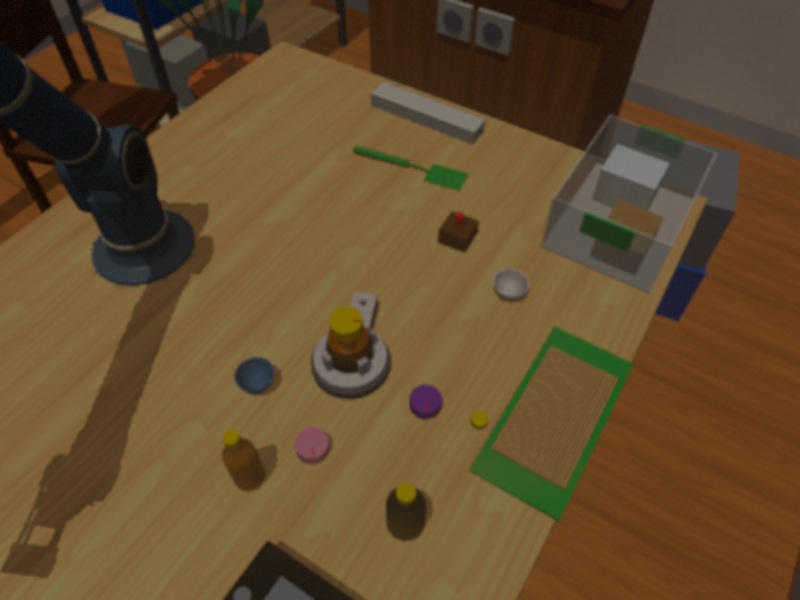

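Both pictures show the same layout. Pixel positions here are in the top view.

- **Yellow cap candidates:** the big cap on the jar (458,314), the oil bottle top (586,317), the dark bottle top (544,201) and the small spare cap (440,207). The purple (451,247) and pink (528,295) caps are decoys. I choose (458,314), the one in the aluminium holder.
- **Pin:** the only red head is at (284,315), in the wooden block.
- **Ear hole:** about (407,337).

```bash
cat > h.py <<'E'
import numpy as np,cv2
def ray(s,uv):
    K=np.array([[s["fx"],0,s["cx"]],[0,s["fy"],s["cy"]],[0,0,1]])
    p=cv2.undistortPoints(np.array([[uv]],float),K,np.array(s["D"]))[0,0]
    R=cv2.Rodrigues(np.array(s["rvec"],float))[0];t=np.array(s["tvec"],float).ravel()
    d=R.T@np.array([p[0],p[1],1]);return -R.T@t,d
def onz(s,uv,z):
    o,d=ray(s,uv);return o+d*(z-o[2])/d[2]
def two(s1,u1,s2,u2):
    (a,d),(b,e)=ray(s1,u1),ray(s2,u2);k=np.linalg.lstsq(np.c_[d,-e],b-a,rcond=None)[0]
    p,q=a+k[0]*d,b+k[1]*e;return (p+q)/2,np.linalg.norm(p-q)
def blobs(img,lo,hi,mn=8):
    m=cv2.inRange(cv2.cvtColor(img,cv2.COLOR_RGB2HSV),lo,hi)
    n,l,st,c=cv2.connectedComponentsWithStats(m)
    return [(c[i].round(2).tolist(),st[i].tolist()) for i in range(1,n) if st[i,4]>=mn]
E
python3 - <<'E'
import pickle
from h import *
s=pickle.load(open("s0.pkl","rb"))
for n in s:
    im=s[n]["color"]
    print(n,"yellow",blobs(im,(24,170,90),(34,255,255)))
    print(n,"red",blobs(im,(0,170,80),(6,255,255),5),blobs(im,(174,170,80),(180,255,255),5))
t=s["top"]
print("pin",onz(t,(284/1.5625,315/1.5625),.104-.03),"cap",onz(t,(458/1.5625,314/1.5625),.142),"hole",onz(t,(407/1.5625,337/1.5625),.036))
a=t["color"][170:250,160:330,::-1]; b=s["scene"]["color"][120:260,190:320,::-1]
a=cv2.resize(a,None,fx=4.5,fy=4.5,interpolation=cv2.INTER_CUBIC)
cv2.imwrite("pics/c1.png",a)
E
```

```text
scene yellow [([220.35, 205.05], [211, 197, 21, 17, 273]), ([306.51, 267.94], [302, 263, 10, 11, 81]), ([147.41, 279.59], [143, 275, 10, 10, 78]), ([259.46, 314.93], [254, 309, 12, 12, 115])]
scene red [([293.36, 137.91], [292, 137, 4, 3, 11])] []
top yellow [([347.52, 127.74], [344, 124, 8, 8, 46]), ([281.26, 131.97], [278, 129, 7, 7, 39]), ([293.44, 200.19], [285, 191, 17, 18, 221]), ([374.18, 202.5], [372, 199, 6, 8, 34])]
top red [([180.69, 201.5], [178, 199, 6, 6, 26])] []
pin [0.54928929 0.37203663 0.074     ] cap [ 0.53807249 -0.00281727  0.142     ] hole [0.49345444 0.10360383 0.036     ]
```

View pics/c1.png

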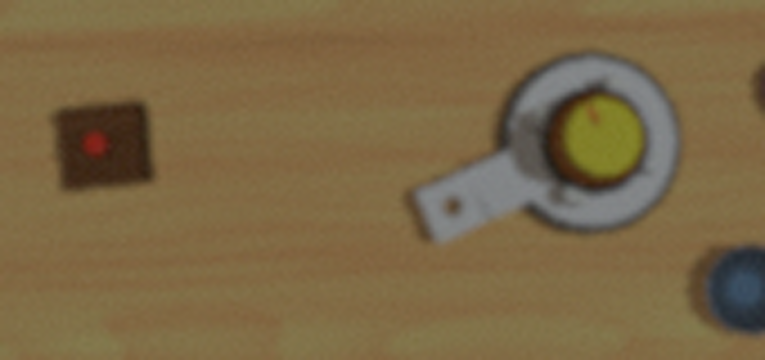

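Close crop: the pin head is at (95,144), the ear hole at (454,206), and the yellow cap with its red mark at (604,138). The choice stands.

Run:
```python
import pickle
from h import *
from bench import bot
s=pickle.load(open("s0.pkl","rb"));t,c=s["top"],s["scene"]
print("pin",onz(t,(180.69,201.5),.068),onz(c,(293.36,137.91),.06),two(t,(180.69,201.5),c,(293.36,137.91)))
cp=onz(t,(293.44,200.19),.142);h=onz(t,(260.5,215.4),.036)
print("cap",cp,"hole",h,"d",h-cp,np.linalg.norm((h-cp)[:2]),np.degrees(np.arctan2(*(h-cp)[1::-1])))
print("hole scene",onz(c,(363/1.5625,301/1.5625),.036))
for n,uv,z in(("oil",(586,317),.15),("cupb",(510,366),.03),("dark",(544,201),.13),("spat",(224,370),.0),("cupa",(317,246),.03)):print(n,onz(t,np.array(uv)/1.5625,z))
q=bot.sense();print(q["position"],np.round(q["tcp_rot"],3),q["ft_force"],q["opening"],q["time_s"])
```

```text
pin [0.54997336 0.3768945  0.068     ] [0.54573927 0.38110656 0.06      ] (array([0.54907413, 0.37669206, 0.06560802]), np.float64(0.0023648956832611314))
cap [ 0.5405342  -0.00393915  0.142     ] hole [0.49442983 0.10350474 0.036     ] d [-0.04610437  0.10744389 -0.106     ] 0.11691793617491353 113.2242603972239
hole scene [0.49410364 0.10540826 0.036     ]
oil [ 0.52339227 -0.26909052  0.15      ]
cupb [ 0.42114112 -0.12612696  0.03      ]
dark [ 0.77337959 -0.19640849  0.13      ]
spat [0.42830914 0.53040569 0.        ]
cupa [0.70570896 0.30177605 0.03      ]
[ 0.29993699 -0.60411455  0.22161274] [[ 0.896  0.445 -0.001]
 [ 0.445 -0.896  0.002]
 [-0.    -0.002 -1.   ]] [ 0.58757842 -0.92950586  0.88559391] 1.000945339204097 0.1
```

Call:
step_arm:
  plan: [0.02,0.04,0.01,0,0,0.08,0.04,0.09,0.02,0,0,0.16,0.06,0.14,0.03,0,0,0.24,0.08,0.19,0.03,0,0,0.32,0.1,0.24,0.03,0,0,0.4,0.12,0.29,0.03,0,0,0.48,0.14,0.34,0.03,0,0,0.56,0.16,0.39,0.03,0,0,0.64,0.18,0.44,0.03,0,0,0.72,0.19,0.49,0.03,0,0,0.8,0.2,0.54,0.03,0,0,0.88,0.21,0.59,0.03,0,0,0.96]
  claw: -1

```text
time_s: 1.6
position: [0.51, -0.0131, 0.2523]
tcp_rot: [[0.147, 0.989, -0.0], [0.989, -0.147, -0.0], [-0.0, -0.0, -1.0]]
ft_force: [0.4, -0.6, -0.4]
opening: 0.996
finger_force: 0.0
```

Call:
step_arm:
  plan: [0.005,0.05,0,0,0,0.07,0.01,0.1,0,0,0,0.14,0.015,0.15,0,0,0,0.21,0.02,0.2,0,0,0,0.28,0.025,0.25,-0.01,0,0,0.35,0.03,0.3,-0.03,0,0,0.42,0.035,0.34,-0.05,0,0,0.49,0.039,0.37,-0.07,0,0,0.555,0.039,0.392,-0.09,0,0,0.555,0.039,0.392,-0.11,0,0,0.555,0.039,0.392,-0.11,0,0,0.555]

```text
time_s: 2.98
position: [0.5486, 0.375, 0.1402]
tcp_rot: [[-0.393, 0.919, -0.003], [0.919, 0.393, -0.004], [-0.002, -0.004, -1.0]]
ft_force: [-0.2, -0.6, -0.4]
opening: 1.0
finger_force: 0.0
```

```bash
cat > w.py <<'E'
import sys
from h import *
from bench import bot
import pickle
w=bot.snapshot("wrist");pickle.dump(w,open("w.pkl","wb"))
cv2.imwrite("pics/"+sys.argv[1],cv2.resize(w["color"][:,:,::-1],(800,600)))
for z in map(float,sys.argv[2:]):
  for lo,hi in(((0,150,60),(7,255,255)),((172,150,60),(180,255,255)),((22,150,70),(34,255,255))):
    for c,st in blobs(w["color"],lo,hi,80): print(z,c,st,onz(w,c,z).round(4))
print(bot.sense()["position"])
E
python3 w.py w1.png .070
```

```text
0.07 [259.67, 197.28] [250, 184, 21, 27, 445] [0.5492 0.3788 0.07  ]
[0.54941274 0.375459   0.14167871]
```

View pics/w1.png

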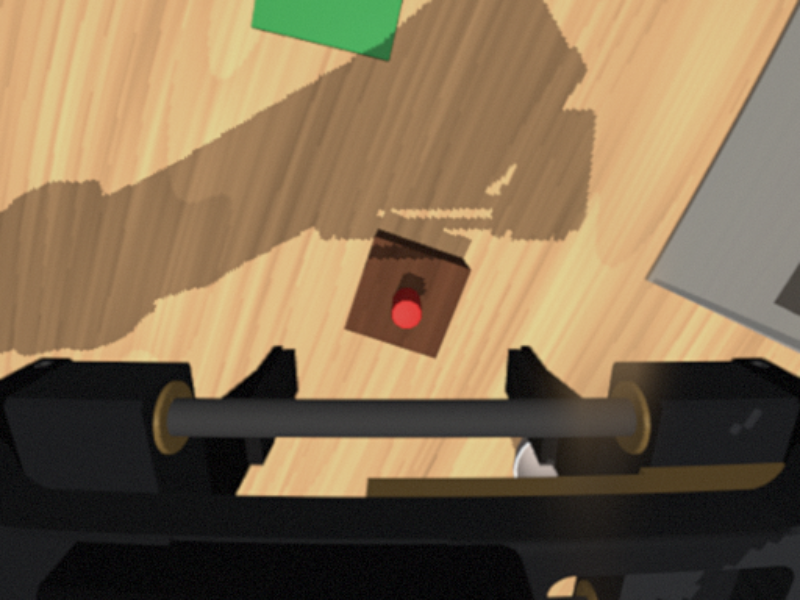

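The pin head's top is at (406,315), midway between the fingers and standing upright in its block. Now going down to grip it.

Call:
step_arm:
  plan: [0.001,0,-0.03,0,0,0,0.001,0,-0.06,0,0,0,0.001,0,-0.08,0,0,0,0.001,0,-0.092,0,0,0,0.001,0,-0.096,0,0,0,0.001,0,-0.096,0,0,0]

```text
time_s: 3.78
position: [0.5505, 0.3778, 0.0472]
tcp_rot: [[-0.394, 0.919, 0.001], [0.919, 0.394, 0.001], [0.0, 0.001, -1.0]]
ft_force: [0.4, -0.0, -0.3]
opening: 0.999
finger_force: 0.0
```

Call:
step_arm:
  plan: [0,0,0,0,0,0,0,0,0,0,0,0,0,0,0,0,0,0,0,0,0,0,0,0,0,0,0,0,0,0,0,0,0,0,0,0,0,0,0,0,0,0,0,0]
  claw: 1
  grip_force: 20

```text
$.plan: bad value
```

Call:
step_arm:
  plan: [0,0,-0.002,0,0,0,0,0,-0.002,0,0,0,0,0,-0.002,0,0,0,0,0,-0.002,0,0,0,0,0,-0.002,0,0,0,0,0,-0.002,0,0,0,0,0,-0.002,0,0,0,0,0,-0.002,0,0,0]
  claw: 1
  grip_force: 20

```text
time_s: 4.78
position: [0.5502, 0.3774, 0.0446]
tcp_rot: [[-0.394, 0.919, 0.0], [0.919, 0.394, 0.0], [0.0, 0.0, -1.0]]
ft_force: [-0.6, -0.5, -0.9]
opening: 0.197
finger_force: 20.0
```

Call:
step_arm:
  plan: [0,0,0.03,0,0,0,0,0,0.06,0,0,0,-0.005,-0.03,0.07,0,0,0,-0.01,-0.075,0.07,0,0,0,-0.018,-0.12,0.07,0,0,0,-0.024,-0.165,0.07,0,0,0,-0.03,-0.21,0.07,0,0,0,-0.036,-0.255,0.07,0,0,0,-0.042,-0.29,0.07,0,0,0,-0.042,-0.304,0.07,0,0,0,-0.042,-0.304,0.07,0,0,0,-0.042,-0.304,0.07,0,0,0]

```text
time_s: 6.28
position: [0.5085, 0.0754, 0.1148]
tcp_rot: [[-0.396, 0.918, 0.001], [0.918, 0.396, 0.002], [0.001, 0.001, -1.0]]
ft_force: [0.4, 0.3, -0.6]
opening: 0.202
finger_force: 20.0
```

```bash
python3 w.py w2.png .09
```

```text
0.09 [256.55, 241.51] [241, 224, 32, 32, 784] [0.5151 0.0593 0.09  ]
[0.50843303 0.07546553 0.11478763]
```

View pics/w2.png

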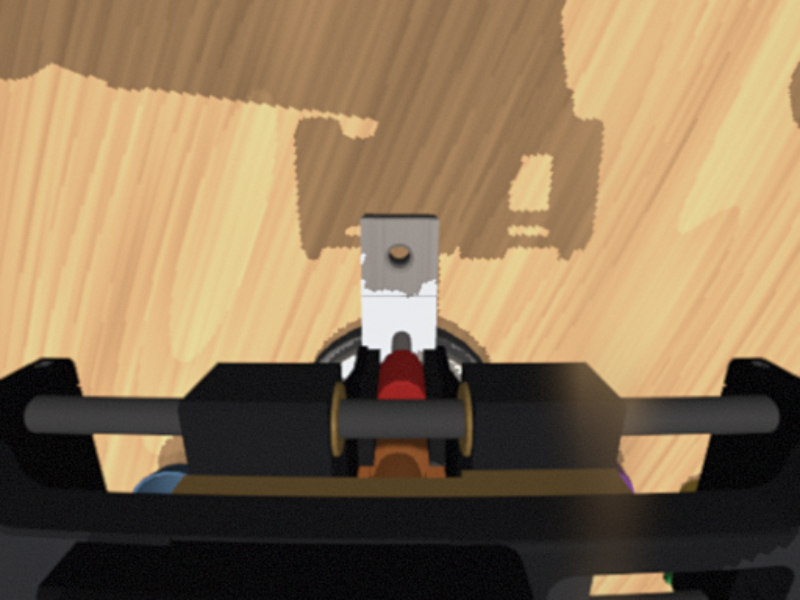

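The hole's mouth is at (399,253), the pin tip at (401,333), and the ear edges run from x=361 to 438. The hole and pin line up along the image columns, so I'll work out the radial gap.

Run:
```python
import pickle
from h import *
w=pickle.load(open("w.pkl","rb"));im=w["color"]
g=cv2.cvtColor(im,cv2.COLOR_RGB2GRAY)
print(g[152:173,256].tolist()); print(g[162,240:270].tolist());print(g[205:232,256].tolist());print(g[216,246:268].tolist())
# hole rim = not-grey pixels inside ear area
r=im[150:176,240:272].astype(int);sat=(r.max(2)-r.min(2)>25)|(r.max(2)<90)
n,l,st,c=cv2.connectedComponentsWithStats(sat.astype(np.uint8))
for i in range(1,n): print(st[i],c[i])
```

```text
[151, 151, 152, 143, 116, 112, 128, 134, 133, 131, 133, 135, 124, 70, 33, 36, 46, 69, 83, 98, 129]
[146, 146, 149, 149, 149, 144, 132, 120, 98, 68, 87, 119, 131, 132, 129, 133, 133, 133, 135, 130, 112, 70, 85, 113, 134, 148, 152, 148, 150, 148]
[235, 235, 234, 235, 237, 237, 206, 114, 68, 76, 76, 75, 77, 79, 76, 80, 78, 78, 67, 48, 36, 40, 42, 41, 41, 43, 42]
[236, 235, 236, 238, 214, 130, 70, 67, 71, 76, 75, 76, 77, 76, 71, 71, 120, 205, 236, 236, 235, 234]
[  9   7  14  14 148] [15.33108108 13.42567568]
```

Run:
```python
import pickle
from h import *
w=pickle.load(open("w.pkl","rb"));im=w["color"]
p=np.array([0.5085,0.0754]);X=np.array([-.395,.919]);Y=np.array([.919,.395])
def f(uv,z):
    q=onz(w,uv,z)[:2]-p;return (q@X).round(4),(q@Y).round(4)
print("hole",f((255.5,163.4),.036),f((255.5,155.5),.036),f((255.5,171.2),.036))
print("ear far edge", f((255.7,136.5),.036),"corners",f((361/1.5625,137.5),.036),f((438/1.5625,137.5),.036))
for z in(.0762,.078): print("tip edge",f((256.8,211.8),z),f((251,216),z),f((262.3,216),z))
g=cv2.cvtColor(im,cv2.COLOR_RGB2GRAY)
for r in(213,214,216,218,221): print(r,g[r,246:268].tolist())
m=cv2.inRange(cv2.cvtColor(im,cv2.COLOR_RGB2HSV),(0,150,40),(7,255,255))[215:260,225:285]
print([(r+215,*(np.nonzero(m[r])[0][[0,-1]]+225)) for r in range(0,45,3) if m[r].any()])
print(w["rvec"],cv2.Rodrigues(w["rvec"])[0].T@-w["tvec"])
```

```text
hole (np.float64(0.0325), np.float64(-0.0012)) (np.float64(0.0396), np.float64(-0.0012)) (np.float64(0.0254), np.float64(-0.0012))
ear far edge (np.float64(0.0562), np.float64(-0.0011)) corners (np.float64(0.0553), np.float64(-0.0225)) (np.float64(0.0553), np.float64(0.0204))
tip edge (np.float64(0.0014), np.float64(-0.0001)) (np.float64(-0.0021), np.float64(-0.0047)) (np.float64(-0.0021), np.float64(0.0042))
tip edge (np.float64(0.0021), np.float64(-0.0001)) (np.float64(-0.0014), np.float64(-0.0046)) (np.float64(-0.0014), np.float64(0.0042))
213 [234, 236, 235, 236, 238, 235, 185, 119, 89, 72, 68, 70, 68, 82, 118, 177, 228, 237, 236, 236, 236, 235]
214 [235, 235, 236, 238, 238, 209, 132, 78, 66, 68, 76, 73, 69, 70, 72, 110, 181, 233, 237, 235, 234, 235]
216 [236, 235, 236, 238, 214, 130, 70, 67, 71, 76, 75, 76, 77, 76, 71, 71, 120, 205, 236, 236, 235, 234]
218 [235, 235, 236, 236, 186, 107, 68, 69, 71, 75, 79, 77, 77, 78, 74, 70, 103, 193, 236, 237, 236, 234]
221 [235, 236, 239, 235, 167, 89, 69, 72, 72, 77, 78, 79, 77, 77, 79, 69, 93, 170, 233, 238, 236, 235]
[(224, np.int64(253), np.int64(260)), (227, np.int64(249), np.int64(265)), (230, np.int64(247), np.int64(267)), (233, np.int64(246), np.int64(269)), (236, np.int64(243), np.int64(270)), (239, np.int64(243), np.int64(271)), (242, np.int64(243), np.int64(271)), (245, np.int64(242), np.int64(271)), (248, np.int64(242), np.int64(272)), (251, np.int64(241), np.int64(272)), (254, np.int64(241), np.int64(271))]
[-2.80200978 -0.57691287 -0.08379983] [0.4779502  0.14543473 0.27793361]
```

Call:
step_arm:
  plan: [-0.005,0.011,0,0,0,0,-0.01,0.022,0,0,0,0,-0.0146,0.0315,-0.01,0,0,0,-0.0146,0.0315,-0.025,0,0,0,-0.0146,0.0315,-0.03,0,0,0,-0.0146,0.0315,-0.03,0,0,0,-0.0146,0.0315,-0.03,0,0,0]

```text
time_s: 7.2
position: [0.494, 0.1047, 0.0847]
tcp_rot: [[-0.393, 0.919, 0.0], [0.919, 0.393, 0.0], [-0.0, 0.0, -1.0]]
ft_force: [0.5, 0.7, 0.3]
opening: 0.201
finger_force: 20.0
```

```bash
python3 w.py w3.png .09
python3 - <<'E'
import cv2
i=cv2.imread("pics/w3.png")[200:400,300:500];cv2.imwrite("pics/w3c.png",cv2.resize(i,(600,600)))
E
```

```text
0.09 [256.58, 241.57] [241, 224, 32, 32, 782] [0.4945 0.1024 0.09  ]
[0.49401933 0.10475436 0.08482541]
```

View pics/w3c.png

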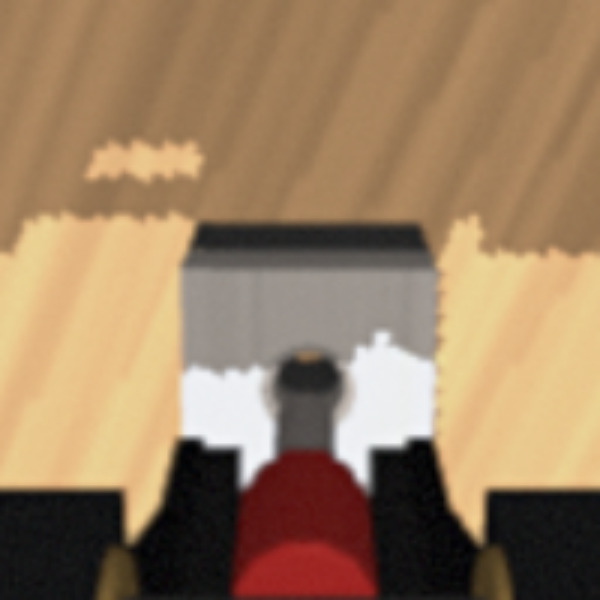

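The tip is over the hole, but about 1 mm left of its centre: shank at x≈304 and ear and hole centre at x≈310, at 5.75 px/mm. I'll correct by 1 mm and insert.

Call:
step_arm:
  plan: [0.001,0.0004,-0.006,0,0,0,0.001,0.0004,-0.012,0,0,0,0.001,0.0004,-0.017,0,0,0,0.001,0.0004,-0.02,0,0,0,0.001,0.0004,-0.023,0,0,0,0.001,0.0004,-0.025,0,0,0]

```text
time_s: 8.0
position: [0.4946, 0.1053, 0.0594]
tcp_rot: [[-0.394, 0.919, -0.0], [0.919, 0.394, 0.0], [0.0, -0.0, -1.0]]
ft_force: [0.3, 0.6, -0.5]
opening: 0.199
finger_force: 20.0
```

Call:
step_arm:
  plan: [0,0,-0.004,0,0,0,0,0,-0.008,0,0,0,0,0,-0.012,0,0,0,0,0,-0.015,0,0,0,0,0,-0.017,0,0,0,0,0,-0.018,0,0,0,0,0,-0.019,0,0,0,0,0,-0.019,0,0,0]

```text
time_s: 9.0
position: [0.4946, 0.1053, 0.0406]
tcp_rot: [[-0.394, 0.919, 0.0], [0.919, 0.394, 0.0], [0.0, 0.0, -1.0]]
ft_force: [-0.2, 0.1, 0.3]
opening: 0.205
finger_force: 20.0
```

Call:
step_arm:
  plan: [0,0,-0.001,0,0,0,0,0,-0.002,0,0,0,0,0,-0.002,0,0,0]

```text
time_s: 9.38
position: [0.4948, 0.1054, 0.0402]
tcp_rot: [[-0.394, 0.919, 0.001], [0.919, 0.394, -0.001], [-0.002, 0.0, -1.0]]
ft_force: [-4.0, -2.2, 15.6]
opening: 0.197
finger_force: 20.0
```

The pin is seated: the head meets the ear with 16 N at the expected height. Now releasing it and retreating upward.

Call:
step_arm:
  plan: [0,0,0.001,0,0,0,0,0,0.001,0,0,0,0,0,0.001,0,0,0,0,0,0.001,0,0,0,0,0,0.001,0,0,0,0,0,0.001,0,0,0,0,0,0.001,0,0,0]
  claw: -1

```text
time_s: 10.25
position: [0.4946, 0.1053, 0.0395]
tcp_rot: [[-0.394, 0.919, -0.0], [0.919, 0.394, 0.0], [0.0, 0.0, -1.0]]
ft_force: [0.9, 0.0, 0.4]
opening: 0.912
finger_force: 0.0
```

Call:
step_arm:
  plan: [0,0,0.02,0,0,0,0,0,0.06,0,0,0,0,0,0.11,0,0,0,0,0,0.15,0,0,-0.1,0,-0.01,0.171,0,0,-0.25,0.01,-0.03,0.171,0,0,-0.4,0.02,-0.05,0.171,0,0,-0.55,0.03,-0.07,0.171,0,0,-0.7,0.04,-0.095,0.171,0,0,-0.85,0.0468,-0.1096,0.171,0,0,-1.0,0.0468,-0.1096,0.171,0,0,-1.02,0.0468,-0.1096,0.171,0,0,-1.02]

```text
time_s: 11.75
position: [0.5409, -0.0032, 0.2105]
tcp_rot: [[0.574, 0.819, -0.0], [0.819, -0.574, 0.0], [0.0, -0.001, -1.0]]
ft_force: [-0.4, 0.6, 0.3]
opening: 1.0
finger_force: 0.0
```

```bash
python3 w.py w4.png .142
python3 - <<'E'
from h import *
from bench import bot
for n in("top","scene"):
    s=bot.snapshot(n)
    for c,st in blobs(s["color"],(0,150,70),(6,255,255),5): print(n,c,st[4],onz(s,c,.064))
print(np.round(bot.sense()["joint_pos"],2))
E
```

```text
0.142 [168.95, 126.58] [160, 120, 20, 15, 233] [0.5197 0.0919 0.142 ]
0.142 [421.62, 40.07] [411, 31, 18, 23, 195] [0.7236 0.0309 0.142 ]
0.142 [256.31, 178.89] [239, 170, 45, 16, 175] [0.5533 0.0137 0.142 ]
0.142 [242.61, 211.18] [228, 190, 41, 43, 703] [ 0.526  -0.0036  0.142 ]
[ 0.54096716 -0.00304245  0.21059112]
top [259.88, 215.12] 8 [0.49548584 0.10577068 0.064     ]
[ 0.36  0.31 -0.53  1.84  0.18  1.04 -0.85]
```

View pics/w4.png

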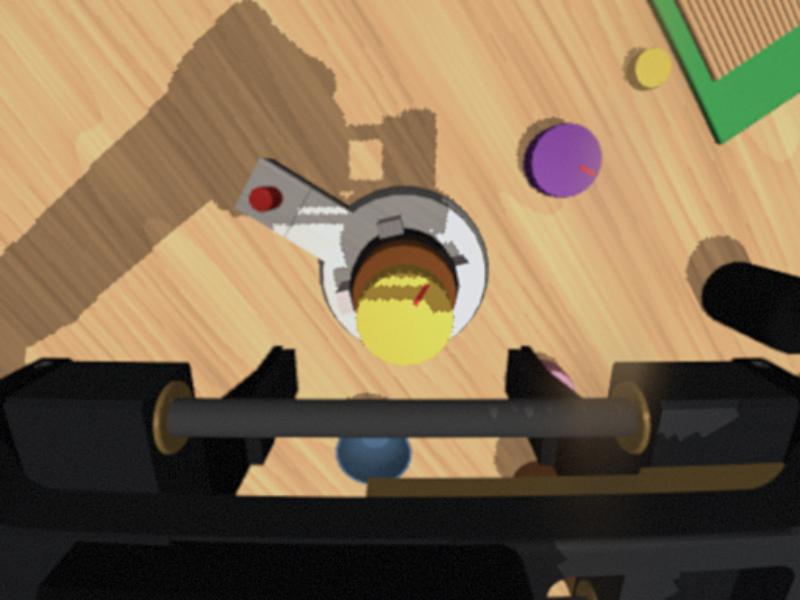

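The pin is home at (265,198) in the ear. The cap's top disc spans x 356–454 and ends at y=364, so its centre is about (405,317).

Run:
```python
import pickle
from h import *
w=pickle.load(open("w.pkl","rb"))
for uv in((405,317),(405,315),(356,316),(454,316),(405,364)): print(uv,onz(w,np.array(uv)/1.5625,.142).round(4))
```

```text
(405, 317) [ 0.5428 -0.0058  0.142 ]
(405, 315) [ 0.5434 -0.0048  0.142 ]
(356, 316) [0.5202 0.0108 0.142 ]
(454, 316) [ 0.566  -0.0213  0.142 ]
(405, 364) [ 0.526  -0.0297  0.142 ]
```

Call:
step_arm:
  plan: [0.001,-0.002,-0.03,0,0,0,0.001,-0.002,-0.06,0,0,0,0.001,-0.002,-0.08,0,0,0,0.001,-0.002,-0.092,0,0,0,0.001,-0.002,-0.098,0,0,0,0.001,-0.002,-0.098,0,0,0,0.001,-0.002,-0.098,0,0,0]

```text
time_s: 12.78
position: [0.543, -0.0062, 0.1133]
tcp_rot: [[0.577, 0.817, 0.002], [0.817, -0.577, -0.0], [0.001, 0.001, -1.0]]
ft_force: [0.3, -0.1, -0.4]
opening: 1.0
finger_force: 0.0
```

Call:
step_arm:
  plan: [0,0,0,0,0,0,0,0,0,0,0,0,0,0,0,0,0,0,0,0,0,0,0,0,0,0,0,0,0,0,0,0,0,0,0,0]
  claw: 1
  grip_force: 40

```text
time_s: 13.52
position: [0.5415, -0.0058, 0.1125]
tcp_rot: [[0.577, 0.817, -0.002], [0.817, -0.577, 0.0], [-0.001, -0.002, -1.0]]
ft_force: [-4.0, 2.0, 1.7]
opening: 0.635
finger_force: 40.0
```

Call:
step_arm:
  plan: [0,0,0,0,0,0.07,0,0,0,0,0,0.14,0,0,0,0,0,0.22,0,0,0,0,0,0.3,0,0,0,0,0,0.4,0,0,0,0,0,0.5,0,0,0.001,0,0,0.5]

```text
time_s: 14.4
position: [0.5417, -0.0057, 0.1132]
tcp_rot: [[0.114, 0.993, -0.001], [0.993, -0.114, 0.001], [0.001, -0.001, -1.0]]
ft_force: [-1.7, 2.5, -3.2]
opening: 0.633
finger_force: 40.0
```

```bash
cat > m.py <<'E'
from h import *
from bench import bot
import sys
q=bot.sense();print("tau",np.round(q["torque"],2),"F",np.round(q["ft_force"],1),"z",q["position"])
t=bot.snapshot("top");w=bot.snapshot("wrist")
print("pin",[(c,onz(t,c,.064).round(4)) for c,st in blobs(t["color"],(0,140,60),(7,255,255),4)])
cv2.imwrite("pics/"+sys.argv[1],cv2.resize(w["color"][:,:,::-1],(800,600)))
E
python3 m.py w5.png
```

```text
tau [0.62 0.44 0.01] F [-1.7  2.5 -3.2] z [ 0.54174665 -0.00566086  0.11321599]
pin [([260.0, 216.0], array([0.4925, 0.1054, 0.064 ]))]
```

View pics/w5.png

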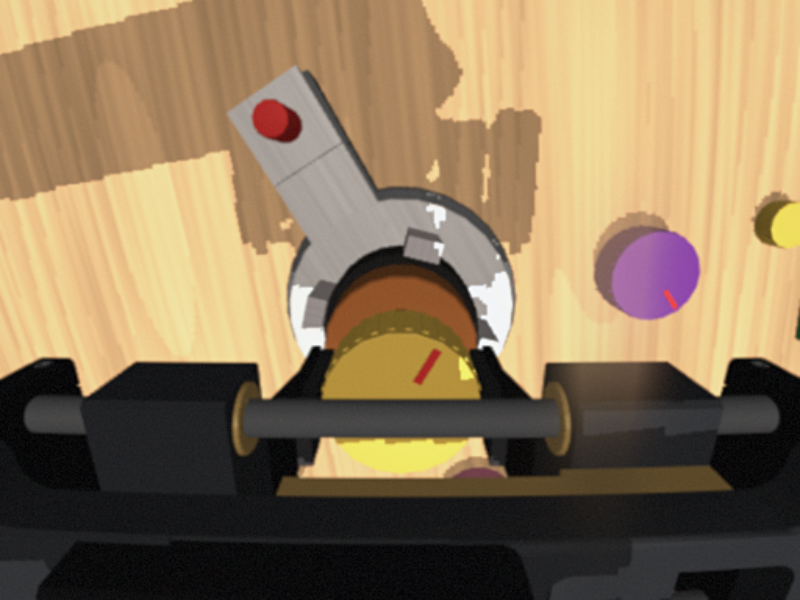

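The red mark at (427,367) kept its angle relative to the gripper, so the cap is turning with the fingers. The pin is still in at (275,120). Turning on to 70°.

Call:
step_arm:
  plan: [0,0,0,0,0,0.1,0,0,0,0,0,0.2,0,0,0,0,0,0.3,0,0,0,0,0,0.4,0,0,0,0,0,0.5,0,0,0,0,0,0.6,0,0,0,0,0,0.68,0,0,0,0,0,0.72,0,0,0,0,0,0.72,0,0,0,0,0,0.72]

```text
time_s: 15.75
position: [0.5418, -0.0058, 0.1138]
tcp_rot: [[-0.568, 0.823, -0.001], [0.823, 0.568, 0.0], [0.001, -0.001, -1.0]]
ft_force: [-5.2, 2.2, 5.6]
opening: 0.634
finger_force: 40.0
```

```bash
python3 m.py w6.png
```

```text
tau [ 0.58  1.13 -0.1 ] F [-5.2  2.2  5.6] z [ 0.5417772  -0.00576351  0.1138329 ]
pin [([260.0, 216.0], array([0.4925, 0.1054, 0.064 ]))]
```

View pics/w6.png

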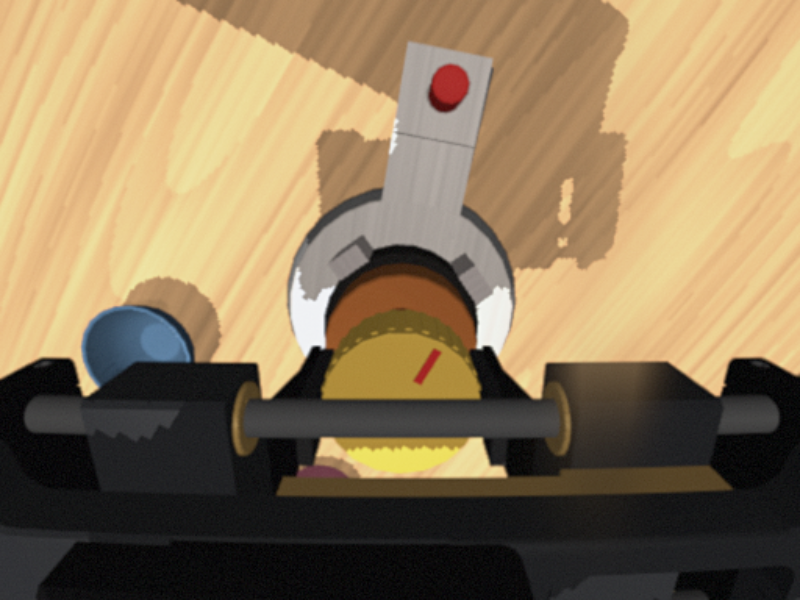

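The cap turned the full 70° with the fingers (mark unchanged at (427,367)), and the pin is in at (449,88). Lifting about 48 mm.

Call:
step_arm:
  plan: [0,0,0.003,0,0,0,0,0,0.008,0,0,0,0,0,0.014,0,0,0,0,0,0.02,0,0,0,0,0,0.026,0,0,0,0,0,0.032,0,0,0,0,0,0.038,0,0,0,0,0,0.044,0,0,0,0,0,0.048,0,0,0,0,0,0.048,0,0,0,0,0,0.048,0,0,0,0,0,0.048,0,0,0]

```text
time_s: 17.35
position: [0.5422, -0.0063, 0.1613]
tcp_rot: [[-0.569, 0.822, -0.0], [0.822, 0.569, 0.0], [0.0, -0.0, -1.0]]
ft_force: [-0.3, 0.4, -0.3]
opening: 0.635
finger_force: 40.0
```

```bash
python3 m.py w7.png
python3 - <<'E'
from bench import bot
import cv2
s=bot.snapshot("scene")["color"][100:270,150:350,::-1]
cv2.imwrite("pics/s7.png",cv2.resize(s,(700,595)))
E
```

```text
tau [ 0.03 -0.13  0.04] F [-0.3  0.4 -0.3] z [ 0.54222181 -0.0063027   0.16132595]
pin [([260.18, 215.82], array([0.4931, 0.1048, 0.064 ]))]
```

View pics/s7.png

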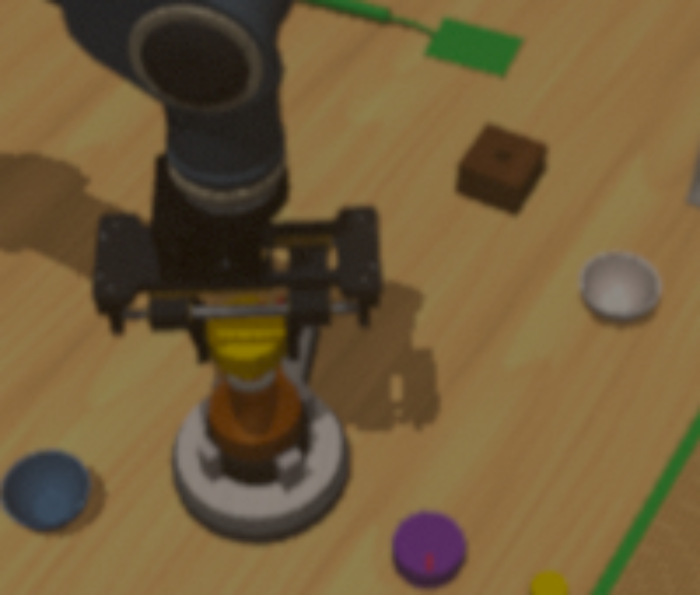

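The cap, at (247,335), is held upright above the open white seal ring at (250,380). The forces are near zero and the pin is still at the hole, so I'm handing in.

```bash
python3 -c "
from bench import bot
print(bot.sign_off())"
```

```text
the job is handed in; nothing more can be done
None
```

The job is handed in, though the simulator gave no verdict: the pin is fully home through both ears, the cap was unscrewed 70° and is held upright about 25 mm above the jar's mouth, and none of the other items were touched.

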